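# Put the hand thermometer away in the disinfection box

### The job

Take the hand thermometer off its barbed hook, working its loop up and back over the upturned tip without wrenching it, and lay it in the open steel disinfection box, setting it down rather than dropping it. Then shut the box's lid fully. Leave the other things on the desk where they are.

Things in the scene. Friction and masses are not known exactly. Their poses are not given: they have to be found in the camera images.
- thermometer_mid (a point): White hand thermometer, loose, about 90 g, hanging upright from the hook. Body 22 (x) x 30 (y) x 80 (z) mm; this point is that body's centre, 40 mm above its lower end. z points to the loop; as it hangs x, y are the stand's; dark display on -x. Grip it across y, best 28 mm above the lower end, tool leaning 45 degrees, pointing along stand +x and down.
- thermometer_loop (a point): Centre of the opening of the thermometer's grey hanging loop, 114 mm above its lower end, on a narrow neck: opening 26 (y) x 28 (z) mm, 5 mm bar, overall height of the thermometer 133 mm. Set on its lower end with a lean of 45 degrees, the thermometer falls flat when let go.
- stand: Grey hook stand, fixed, right of centre, yaw 0 to 0.45 rad. Origin at desk height, 70 mm in front of where the loop hangs; -x is its open front, roughly towards the robot. Base 12 mm high, x 25 to 145, y -80 to 80. Two 12 mm posts at x 131, y -74 and 74. An open shelf of 6 mm wires roofs the hook: underside 300 mm up, x 22 to 140, y -83 to 83 mm: no room to come straight down.
- hook_tip (a point): Centre of the hook's upturned end, at x +46, y 0, z 219 mm in the stand's frame. The hook is a 6 mm steel bar, centre line 205 mm up: straight along the stand's x from +126 mm (cross bar) to +60 mm, then rising at 45 degrees to this tip. The loop's top bar rests on the straight part, at x 68 to 76 mm.
- box: Open-topped steel box, fixed to the desk left of centre, outside 190 (x) x 200 (y) x 60 (z) mm, walls and floor 5 mm. Origin under its centre at desk height; yaw -0.1 to 0.4 rad; the lid's hinge is on its +x rim, its front (-x) looks roughly at the robot.
- lid (a joint): Lid angle in rad: 0 shut, 1.57 upright, 1.9 fully back; starts at 1.4 to 1.65. The hinge is stiff: the lid stays where it is left, and needs about 1 to 4 N at 150 mm from the hinge to push it shut. No catch.
- lid_hinge (a point): Middle of the lid's hinge line (parallel to the box's y), at x +95, y 0, z 60.5 mm in the box's frame. The lid is an aluminium plate 190 long from the hinge x 200 wide x 6 mm thick, with a small dark tab 13 mm farther at the middle of its free edge. Shut, it lies along -x from here and its outer face is 6 mm above this point.
- lid_edge (a point): Middle of the lid's free edge on its outer face, 190 mm from the hinge.
- pump: White hand-sanitiser pump bottle, radius 30, 175 mm high, loose, to be left alone. Origin at the middle of its underside.
- jar: Small clear jar with white cap, radius 26, 65 mm high, loose, to be left alone. Origin at the middle of its underside.
- mug: White mug, radius 38, 90 mm high, loose, to be left alone. Origin at the middle of its underside.
- mouse: Black round computer mouse, radius 30, 34 mm high, loose, to be left alone. Origin at the middle of its underside.
Mind the look-alikes: they are no part of the job. Of the things like the part that bears thermometer_mid, leave any that is blue; of the rest the larger one is meant.

How it is judged:
By the outcome, as a careful person would: the job done as asked, in the order asked, and still so for the second after the job is handed in, with the robot touching nothing.
It also fails if it takes over 72 s, if anything falls off the work surface, if the arm or the gripper's body presses on something with over 40 N, if the wrist force passes 120 N, or if a joint passes its speed limit or range.

### The arm

A 6-joint arm with a two-finger parallel gripper is mounted at the origin on the work surface. World frame = base frame: x ahead of the robot, y to its left, z up, the work surface at z = 0. Lengths are in m, angles in rad, forces in N, time in s.
With the tool pointing down it reaches from about 0.425 to 0.925 m from the base axis. Payload 12.5 kg.
Tool frame: the origin (TCP) lies at the very end of the fingers, on their centre line; the grasp point (between the pads) lies 19 mm behind it; z points along the fingers, y is the line along which they close (so a half turn about z gives the same grasp; the last joint's range is limited). The gripper opens to 85 mm and grips with 20 to 120 N. Pads are 22 mm wide; open, the fingers measure 114 mm over their backs; the gripper's body (76 mm by 85 mm) begins 54 mm behind the grasp point. The pads swing forward as they close: fully open they stand 13 mm farther back than shut.
Start: joints at [-1.454, 0.491, 1.559, -0, 1.092, -0.106], TCP at [0.138, -0.61, 0.231] pointing down, gripper open.
Joint ranges: [-3.1, 3.1], [-0.84, 2.19], [0.05, 2.79], [-1.13, 4.28], [0.06, 2.93], [-2.69, 2.69]. Speed limits (rad/s): [2.22, 2.22, 2.79, 3.14, 3.14, 3.14].

### API

Orientations are given as a rotation vector (axis times angle).
In Python, from station import r, eoat, kinematics, get_image gives the robot as it stands. Calls block until the motion is done:
- r.move_pose(position, orientation): joint-space move of the TCP to a pose.
- r.movel(position, rot=None, rate=0.15, guard=None): straight line of the TCP; rot=None keeps the orientation; rate is the mean speed in m/s. With guard (N) it stops when the force on the tool has changed by that much, and returns True; else False.
- r.movej(angles): joint-space move.
- eoat.gripper_to(opening, grip_force=None): finger opening in m; grip_force is the grip in N (None keeps the last); returns when the fingers have stopped.
- r.pause(seconds).
- kinematics.solve_ik(position, orientation): joint angles nearest the present ones, or None.
- r.sense(): the state.
- get_image(name): name is "side" or "top"; returns a dict with "img" (384x512x3 uint8, red, green, blue), "depth" (384x512 float32, m along the optical axis (not along the pixel's ray), 0 where there is no reading), "fx", "fy", "cx", "cy" (pixels), "camera_from_world" (4x4, takes a point from world to camera coordinates). Camera axes: x right, y down, z forward; pixel columns grow to the right and rows downward; lengths in m; the calibration is good to about 2 mm. A picture is of the moment at which its call begins.
A pose or a line that the arm cannot do raises r.PlanningError and nothing moves.
- r.finish_job(): hands the job in; it is judged then, once.
The state is a dict: "t": time; "qpos": joint angles; "qvel": joint speeds; "effort": joint torques, N m; "tcp_pos": TCP position; "tool_rot": TCP orientation; "wrist_force": force on the tool from outside, world axes, zero at the start; "torque": the same for the moment, N m; "width": finger opening in m; "grasp_force": force on a finger pad.
Only numpy, scipy, OpenCV 4.12 (cv2) and the standard library are available. Lean on these libraries where they do the work, as an engineer would, in place of code of your own. Each camera call takes 0.05 s, during which the arm holds its last target. There are 200 camera calls.

## Working session

There is one attempt and no reset: what is moved stays moved. The work goes in short steps, each a Python script; the robot and the scene stay as the last script left them, time stands still between calls to the robot, and variables do not carry over. Pictures are saved under pics/ and viewed, at most 10 in all, crops included, and the job is handed in when it is done.

```bash
mkdir -p pics; ls
python3 - <<'E'
from station import r,eoat,kinematics,get_image
import cv2,numpy as np
for n in("side","top"):
    d=get_image(n); cv2.imwrite(f"pics/{n}0.png",cv2.resize(d["img"][:,:,::-1],(800,600)))
    np.savez(f"pics/{n}0.npz",**d)
    print(n,d["fx"],d["cx"],np.round(np.linalg.inv(d["camera_from_world"]),3), (d["depth"]>0).mean())
print(r.sense())
E
```

```text
pics
side 447.1622395218889 262.57240189529017 [[ 0.993 -0.067  0.099  0.478]
 [-0.119 -0.613  0.781 -0.864]
 [ 0.009 -0.787 -0.617  0.813]
 [ 0.     0.     0.     1.   ]] 0.9959157307942709
top 349.4576299461508 249.66705904354842 [[ 0.046 -0.978  0.203  0.44 ]
 [-0.999 -0.044  0.016 -0.031]
 [-0.006 -0.204 -0.979  0.89 ]
 [ 0.     0.     0.     1.   ]] 0.9959360758463541
{'t': 0.1, 'qpos': array([-1.45360733e+00,  4.91515993e-01,  1.55937632e+00,  2.17924480e-05,
        1.09169183e+00, -1.05577279e-01]), 'qvel': array([-0.00093793, -0.00149239, -0.00117979,  0.00054885,  0.00128005,
        0.00120953]), 'effort': array([ 3.13223842e-03, -6.19447947e+01, -2.62025392e+01, -2.71904389e-05,
        2.88033996e-03,  2.67195247e-05]), 'tcp_pos': array([ 0.13809884, -0.60935798,  0.23077999]), 'tool_rot': array([-3.12114149e+00, -3.49071458e-01, -2.13200906e-05]), 'wrist_force': array([-0.23260216,  1.38881776,  0.00855455]), 'torque': array([0.02088069, 0.03580395, 0.00083808]), 'grasp_force': 0.0, 'width': 0.0854379995400755}
```

View pics/side0.png

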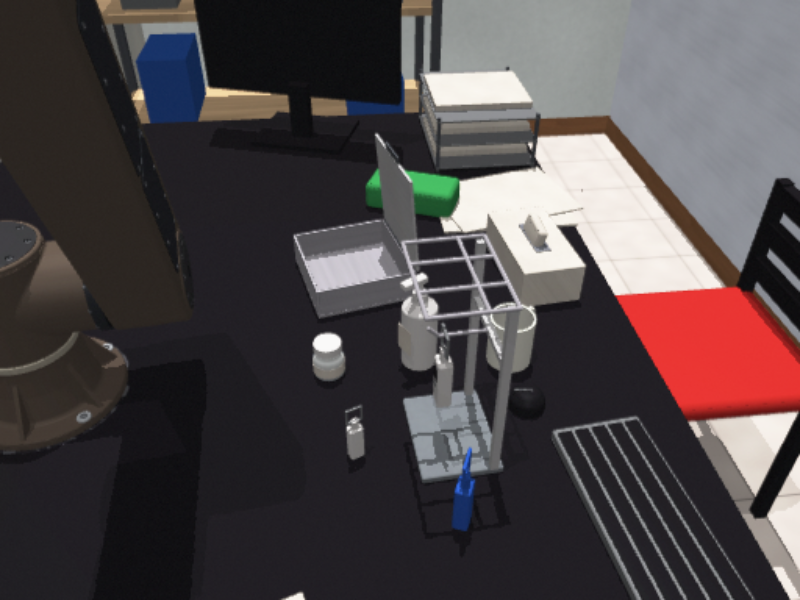

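View pics/top0.png

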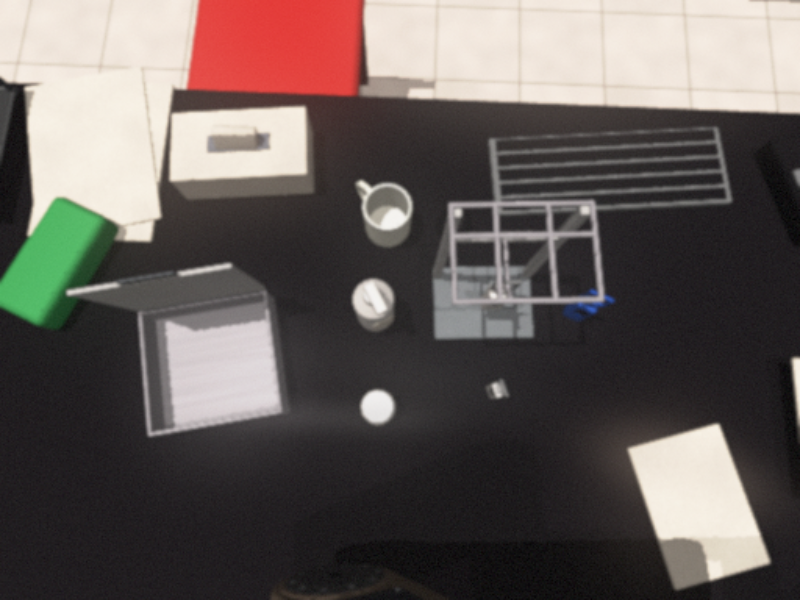

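The side view shows the hanging white thermometer at about (443,380). The small white look-alike is at (355,438), the blue one at (463,500) and the open box at (355,265). In the top view the shelf is at (525,250) and the box at (210,360).

```bash
cat > h.py <<'E'
import numpy as np,cv2
def cloud(d):
    v,u=np.mgrid[0:384,0:512]; z=d["depth"]
    p=np.stack([(u-d["cx"])/d["fx"]*z,(v-d["cy"])/d["fy"]*z,z],-1)
    T=np.linalg.inv(d["camera_from_world"])
    return p@T[:3,:3].T+T[:3,3]
def rect(p):
    c,s,a=cv2.minAreaRect(p[:,:2].astype(np.float32)*1000); return np.round(c,1),np.round(s,1),round(a,1)
E
python3 - <<'E'
from h import *
S=dict(np.load("pics/side0.npz"));T=dict(np.load("pics/top0.npz"))
k=512/800
for n,d in(("top",T),("side",S)):
    P=cloud(d); W=P.reshape(-1,3); ok=d["depth"].ravel()>0
    def sel(x0,x1,y0,y1,z0,z1): 
        m=ok.copy()
        for i,(a,b) in enumerate(((x0,x1),(y0,y1),(z0,z1))): m&=(W[:,i]>a)&(W[:,i]<b)
        return W[m]
    print(n,"desk z",np.median(sel(.4,.7,-.3,.3,-.02,.008)[:,2]))
    for nm,b in (("shelf",(.4,.9,-.5,0,.285,.32)),("base",(.4,.9,-.5,0,.008,.018)),("rim",(.35,.8,.05,.5,.054,.066)),("lid",(.35,.9,.05,.5,.08,.3))):
        q=sel(*b); print(nm,len(q), rect(q) if len(q)>3 else "", q.min(0).round(3) if len(q) else "",q.max(0).round(3) if len(q) else "")
    # lid plane
    q=sel(.35,.9,.05,.5,.09,.24)
    c=q.mean(0);n_=np.linalg.svd(q-c,full_matrices=False)[2][2]; print("lid plane",c.round(4),n_.round(3),np.abs((q-c)@n_).mean())
    for nm,(x,y,w,h) in (("therm",(443,380,12,28)),("small",(355,438,10,20)),("pump",(418,330,15,35)),("mug",(512,335,22,25)),("jar",(328,357,16,20)),("mouse",(525,400,15,12))) if n=="side" else ():
        x,y,w,h=[int(t*k) for t in (x,y,w,h)]
        q=P[y-h:y+h,x-w:x+w].reshape(-1,3);q=q[q[:,2]>.02];print(nm,np.median(q,0).round(3),q.min(0).round(3),q.max(0).round(3))
E
```

```text
top desk z 0.0015287143483637133
shelf 1895 (array([ 624.3, -167.8]), array([118.6, 166.6]), 3.4) [ 0.561 -0.253  0.286] [ 0.688 -0.082  0.311]
base 3194 (array([ 650., -250.]), array([499.8, 499.9]), 0.0) [ 0.4   -0.5    0.008] [ 0.9   -0.     0.018]
rim 1634 (array([591.1, 331.3]), array([390.6, 323.5]), 10.8) [0.394 0.138 0.054] [0.8   0.5   0.066]
lid 4518 (array([730.6, 248.1]), array([229.5, 349.4]), 86.4) [0.563 0.128 0.08 ] [0.9   0.373 0.268]
lid plane [0.647  0.2638 0.1586] [-0.3   -0.194 -0.934] 0.029153990453939686
side desk z -0.001455900332306137
shelf 1209 (array([ 624.4, -170.2]), array([118.1, 167.2]), 3.5) [ 0.561 -0.257  0.285] [ 0.688 -0.084  0.308]
base 4430 (array([ 662.3, -228.9]), array([455.4, 499.4]), 86.6) [ 0.402 -0.471  0.008] [ 0.9   -0.004  0.018]
rim 556 (array([592. , 323.7]), array([389.4, 318.4]), 11.7) [0.395 0.131 0.054] [0.8   0.5   0.066]
lid 1385 (array([726.1, 243.7]), array([222.4, 345.5]), 84.9) [0.563 0.124 0.08 ] [0.899 0.369 0.265]
lid plane [0.6353 0.254  0.1586] [-0.313 -0.222 -0.924] 0.030588048537944522
therm [ 0.61  -0.184  0.132] [ 0.478 -0.864  0.021] [ 0.628 -0.01   0.813]
small [ 0.485 -0.195  0.052] [ 0.473 -0.864  0.02 ] [ 0.497 -0.182  0.813]
pump [ 0.592 -0.02   0.092] [ 0.478 -0.864  0.02 ] [0.621 0.026 0.813]
mug [ 0.721 -0.045  0.088] [ 0.478 -0.864  0.021] [0.798 0.029 0.813]
jar [ 0.451 -0.023  0.052] [ 0.426 -0.864  0.02 ] [0.478 0.007 0.813]
mouse [ 0.753 -0.13   0.028] [ 0.733 -0.147  0.02 ] [ 0.776 -0.106  0.035]
```

Run:
```python
from h import *
for n in("top","side"):
    d=dict(np.load(f"pics/{n}0.npz")); W=cloud(d)[d["depth"]>0]
    q=W[(abs(W[:,2]-.058)<.008)&(W[:,0]>.35)&(W[:,0]<.62)&(W[:,1]>.1)&(W[:,1]<.42)]
    # keep largest connected blob on 4mm grid
    g=np.zeros((100,100),np.uint8);ij=((q[:,:2]-[.3,.05])/.004).astype(int);g[ij[:,0],ij[:,1]]=1
    _,l,s,_=cv2.connectedComponentsWithStats(cv2.dilate(g,np.ones((3,3))));b=1+s[1:,4].argmax();q=q[l[ij[:,0],ij[:,1]]==b]
    c,s,a=cv2.minAreaRect(q[:,:2].astype(np.float32)*1000);print(n,len(q),c,s,a,cv2.boxPoints((c,s,a)).round().tolist())
    yaw=np.radians(a if a<45 else a-90)
    R=np.array([[np.cos(yaw),-np.sin(yaw)],[np.sin(yaw),np.cos(yaw)]])
    L=(W[:,:2]-np.array(c)/1000)@R
    m=(W[:,2]>.1)&(W[:,2]<.23)&(abs(L[:,1])<.085)&(L[:,0]>.03)&(L[:,0]<.15)
    A=np.polyfit(W[m,2],L[m,0],1);print("yaw",yaw,"lid x at z.06,.25",np.polyval(A,[.06,.25]),m.sum(), "ztop",W[(W[:,2]>.2)&(abs(L[:,1])<.08)&(L[:,0]>.03)&(L[:,0]<.15)][:,2].max())
    g=W[(W[:,2]>.015)&(W[:,0]>.62)&(W[:,1]>.15)&(W[:,1]<.5)&(W[:,2]<.1)];print(g.min(0),g.max(0))
    m=(abs(W[:,0]-.61)<.05)&(abs(W[:,1]+.175)<.03)&(W[:,2]>.09)&(W[:,2]<.155);print("therm",W[m].min(0),np.median(W[m],0),W[m].max(0),m.sum())
    m=(abs(W[:,0]-.485)<.04)&(abs(W[:,1]+.195)<.03)&(W[:,2]>.01);print("small",W[m].min(0),W[m].max(0))
```

```text
top 995 (506.3343811035156, 255.27825927734375) (190.4586944580078, 200.98455810546875) 12.484679222106934 [[392.0, 333.0], [435.0, 137.0], [621.0, 178.0], [578.0, 374.0]]
yaw 0.21789875848109042 lid x at z.06,.25 [0.09503483 0.07923483] 1015 ztop 0.2677438439621842
[0.62003591 0.15005641 0.01500967] [1.00746835 0.49999761 0.09994676]
therm [ 0.59994697 -0.18001298  0.09152935] [ 0.60158945 -0.15686834  0.11402686] [ 0.62084098 -0.15253206  0.15384679] 62
small [ 0.47178109 -0.19344284  0.01089497] [ 0.49574134 -0.17537813  0.10228576]
side 513 (506.61260986328125, 251.28807067871094) (190.92286682128906, 207.98464965820312) 12.669451713562012 [[391.0, 332.0], [436.0, 129.0], [623.0, 171.0], [577.0, 374.0]]
yaw 0.22112364682409463 lid x at z.06,.25 [0.09483148 0.07894799] 617 ztop 0.26493575214195153
[0.62004303 0.15004271 0.01507597] [1.55194091 0.49999593 0.09999564]
therm [ 0.60076277 -0.18876945  0.09036413] [ 0.61014583 -0.18415968  0.12364604] [ 0.6241028  -0.1578596   0.15460072] 259
small [ 0.47284983 -0.20040273  0.01012291] [ 0.49722523 -0.18219941  0.09915592]
```

```bash
cat >> h.py <<'E'
from scipy.spatial.transform import Rotation as Ro
SO,SY=np.array([.5440,-.1745,0]),.061
BO,BY=np.array([.5065,.2540,0]),.219
def rot(yaw,lean,s):
    z=np.array([np.sin(lean),0,-np.cos(lean)]);y=np.array([0,s,0.]);
    return (Ro.from_euler('z',yaw)*Ro.from_matrix(np.c_[np.cross(y,z),y,z])).as_rotvec()
def st(x,y,z): return SO+Ro.from_euler('z',SY).apply([x/1e3,y/1e3,z/1e3])
def bx(x,y,z): return BO+Ro.from_euler('z',BY).apply([x/1e3,y/1e3,z/1e3])
E
python3 - <<'E'
from h import *
from station import r,eoat,kinematics
P=np.pi/4
G=(70+13.4,0,108-13.4)
for s in (1,-1):
    for nm,p,o in [("pre",st(G[0]-85,0,G[2]+85),rot(SY,P,s)),("grasp",st(*G),rot(SY,P,s)),("lift",st(G[0]-26,0,G[2]+27),rot(SY,P,s)),("out",st(G[0]-90,0,G[2]+50),rot(SY,P,s)),("up",st(G[0]-120,0,330),rot(SY,P,s)),
      ("mid",[.45,.05,.34],rot(.1,P/2,s)),("over",bx(-48,0,330),rot(BY,0,s)),("place",bx(-48,0,13),rot(BY,0,s)),("lidpre",bx(150,0,300),rot(BY,0,s)),("lidback",bx(130,0,200),rot(BY,0,s)),("lidend",bx(-45,0,66),rot(BY,0,s))]:
        q=kinematics.solve_ik(p,o);print(s,nm,np.round(p,3),None if q is None else np.round(q,2))
E
```

```text
1 pre [ 0.542 -0.175  0.18 ] [-0.64  0.4   2.21  1.81  0.49  2.34]
1 grasp [ 0.627 -0.169  0.095] [-0.52  0.64  2.08  2.15  0.48  2.08]
1 lift [ 0.601 -0.171  0.122] [-0.55  0.57  2.13  2.06  0.48  2.14]
1 out [ 0.537 -0.175  0.145] [-0.64  0.48  2.25  1.99  0.53  2.12]
1 up [ 0.507 -0.177  0.33 ] None
1 mid [0.45 0.05 0.34] [-0.07 -0.01  2.01  0.1   0.76 -1.8 ]
1 over [0.46  0.244 0.33 ] [ 0.36  0.25  1.67 -0.    1.22 -1.43]
1 place [0.46  0.244 0.013] [ 0.36  0.68  1.99 -0.    0.47 -1.43]
1 lidpre [0.653 0.287 0.3  ] [ 0.32  0.57  1.22 -0.    1.35 -1.47]
1 lidback [0.633 0.282 0.2  ] [ 0.32  0.62  1.41 -0.    1.12 -1.47]
1 lidend [0.463 0.244 0.066] [ 0.36  0.59  1.96 -0.    0.59 -1.43]
-1 pre [ 0.542 -0.175  0.18 ] [-0.64  0.4   2.21  1.81  0.49 -0.8 ]
-1 grasp [ 0.627 -0.169  0.095] [-0.52  0.64  2.08  2.15  0.48 -1.07]
-1 lift [ 0.601 -0.171  0.122] [-0.55  0.57  2.13  2.06  0.48 -1.  ]
-1 out [ 0.537 -0.175  0.145] [-0.64  0.48  2.25  1.99  0.53 -1.02]
-1 up [ 0.507 -0.177  0.33 ] [-0.7   0.1   2.08  1.04  0.6   0.03]
-1 mid [0.45 0.05 0.34] [-0.07 -0.01  2.01  0.1   0.76  1.34]
-1 over [0.46  0.244 0.33 ] [0.36 0.25 1.67 0.   1.22 1.71]
-1 place [0.46  0.244 0.013] [0.36 0.68 1.99 0.   0.47 1.71]
-1 lidpre [0.653 0.287 0.3  ] [0.32 0.57 1.22 0.   1.35 1.67]
-1 lidback [0.633 0.282 0.2  ] [0.32 0.62 1.41 0.   1.12 1.68]
-1 lidend [0.463 0.244 0.066] [0.36 0.59 1.96 0.   0.59 1.71]
```

Run:
```python
from h import *
from station import r,eoat,kinematics,get_image
P=np.pi/4;o=rot(SY,P,-1);G=(70+13.4,0,108-13.4)
r.move_pose(st(-60,0,240),o)
print(r.sense()["t"],r.sense()["qpos"].round(2))
print(r.movel(st(G[0]-60,0,G[2]+60),o,rate=.2,guard=8))
print(r.movel(st(*G),o,rate=.08,guard=6), r.sense()["wrist_force"].round(1), r.sense()["t"])
im=[cv2.resize(get_image("side")["img"][180:300,210:350,::-1],(700,600))]
cv2.imwrite("pics/g.png",im[0])
```

```text
2.0667 [-0.74  0.22  2.25  1.46  0.54 -0.51]
False
False [ 0.1  0.3 -0.3] 4.025
```

View pics/g.png

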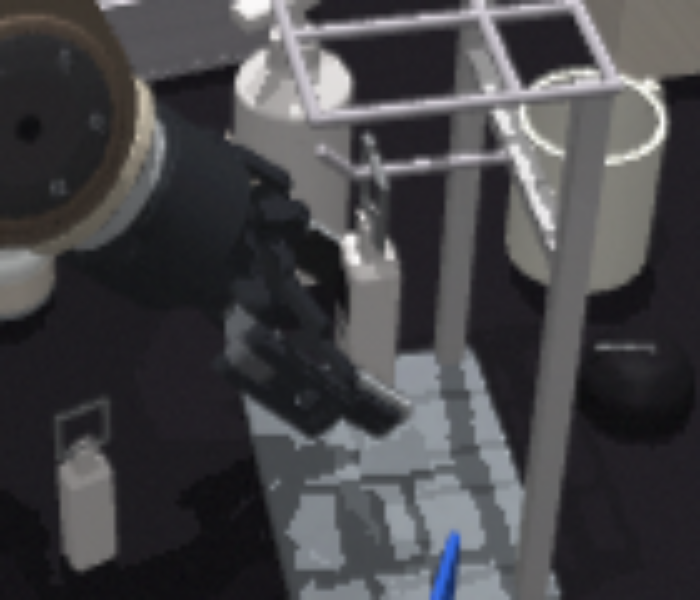

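The open fingers straddle the lower part of the body at about (375,380), and the loop hangs on the hook at (375,170). I'll grip it and work the loop off.

Run:
```python
from h import *
from station import r,eoat,kinematics,get_image
o=rot(SY,np.pi/4,-1);g=np.array((70+13.4,0,108-13.4))
eoat.gripper_to(.02,grip_force=40)
s=r.sense();print(s["t"],s["width"],s["grasp_force"],s["wrist_force"].round(1))
if .025<s["width"]<.036:
    for d,ra in (((0,0,11),.04),((-9,0,12),.05),((-24,0,26),.05)):
        hit=r.movel(st(*(g+d)),o,rate=ra,guard=6); s=r.sense();print(d,hit,s["wrist_force"].round(1),s["width"],s["t"])
        if hit: break
cv2.imwrite("pics/l.png",cv2.resize(get_image("side")["img"][150:270,210:350,::-1],(700,600)))
```

```text
4.625 0.029661132937188125 44.56317365169525 [ 0.8 -0.9  1.4]
(0, 0, 11) False [-0.7  0.3 -1.2] 0.029171655736904244 5.05
(-9, 0, 12) False [ 0.8 -0.3 -0.1] 0.029291736408777167 5.3833
(-24, 0, 26) False [ 0.8 -0.8 -0.5] 0.029384504694416388 5.9417
```

View pics/l.png

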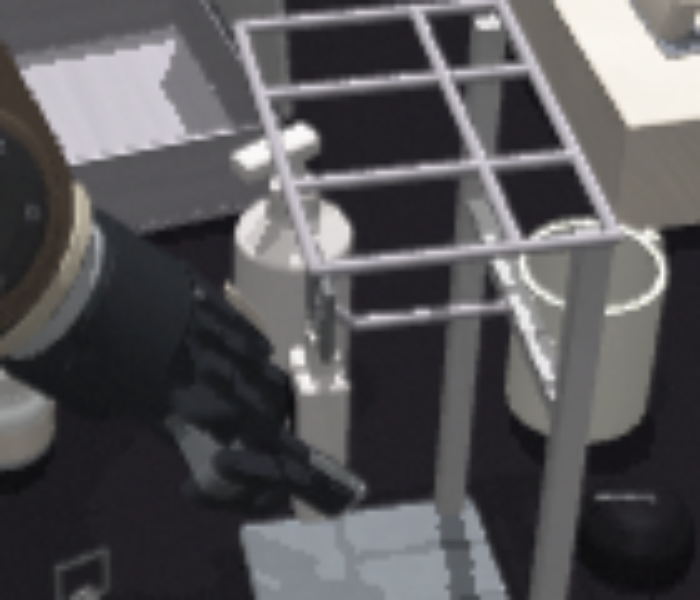

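Run:
```python
from h import *
from station import r,eoat,kinematics,get_image
o=rot(SY,np.pi/4,-1);g=np.array((70+13.4,0,108-13.4))
for d,ra in (((-42,0,36),.05),((-90,0,42),.1),((-115,0,220),.2)):
    hit=r.movel(st(*(g+d)),o,rate=ra,guard=8); s=r.sense();print(d,hit,s["wrist_force"].round(1),s["width"],s["t"])
    if hit: break
else:
    r.move_pose([.45,.05,.36],rot(.1,np.pi/8,-1))
    r.move_pose(bx(-48,0,330),rot(BY,0,-1));s=r.sense();print(s["wrist_force"].round(1),s["width"],s["t"])
    r.movel(bx(-48,0,90),rate=.2)
cv2.imwrite("pics/o.png",cv2.resize(get_image("side")["img"][80:290,140:420,::-1],(800,600)))
```

```text
(-42, 0, 36) False [ 0.  -0.2 -1. ] 0.029346853414092815 6.55
(-90, 0, 42) False [-0.1 -0.5 -0.6] 0.029580318246757515 7.1833
(-115, 0, 220) False [ 0.8 -0.7 -1.3] 0.029441682005216675 8.2333
[0.1 0.  0. ] 0.029432115404733214 10.2917
```

View pics/o.png

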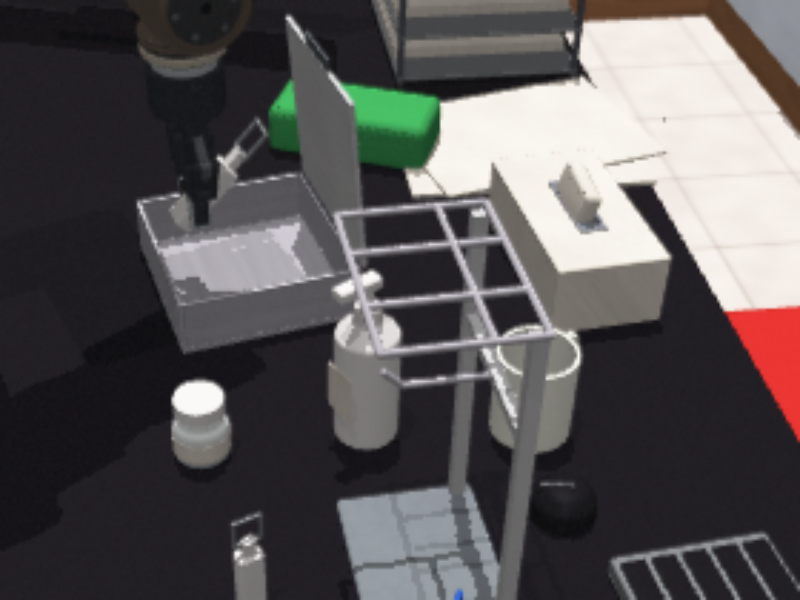

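The thermometer is held at 45° over the box at about (225,170), leaning towards the lid. Next I lower it until it touches and release.

Run:
```python
from h import *
from station import r,eoat,kinematics,get_image
r.movel(bx(-48,0,25),rate=.1,guard=8)
hit=r.movel(bx(-48,0,7.5),rate=.015,guard=2.5);s=r.sense();print(hit,s["tcp_pos"],s["wrist_force"].round(1),s["t"])
if hit or s["tcp_pos"][2]<.009:
    eoat.gripper_to(.06); r.pause(.5); eoat.gripper_to(.08); r.pause(.5)
    r.movel(bx(-48,0,120),rate=.12,guard=6); r.movel(bx(-48,0,330),rate=.25); s=r.sense();print(s["wrist_force"].round(1),s["t"])
r.move_pose(bx(-140,0,360),rot(BY,0,-1))
for n in("top","side"): cv2.imwrite(f"pics/p{n}.png",get_image(n)["img"][:,:,::-1])
a=cv2.imread("pics/ptop.png")[160:310,60:220];b=cv2.imread("pics/pside.png")[70:220,150:310]
cv2.imwrite("pics/p.png",cv2.resize(np.hstack([a,b]),(800,375)))
```

```text
True [0.45966446 0.2435734  0.01436137] [-0.1  0.1  5.6] 13.2333
[-0.  -0.6 -0.7] 16.9917
```

View pics/p.png

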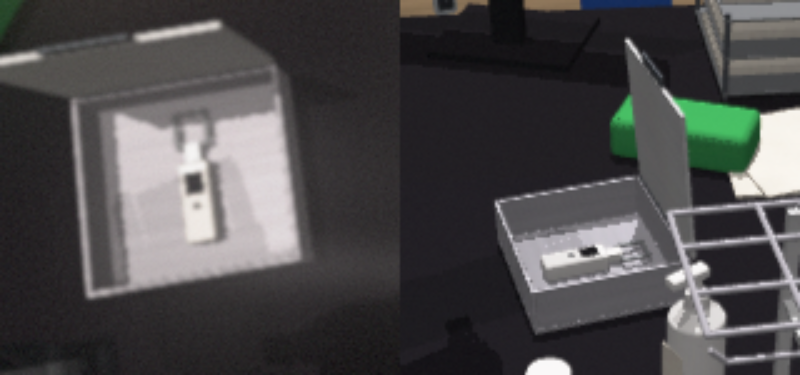

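It lies flat in the box, shown at (195,200) in the left half. Now I'll close the lid from behind, following an arc.

Run:
```python
from h import *
from station import r,eoat,kinematics,get_image
o=rot(BY,0,-1)
eoat.gripper_to(0)
r.movel(bx(-60,0,345),o,rate=.25);r.movel(bx(160,0,345),rate=.25)
print(r.movel(bx(150,0,205),rate=.15,guard=8))
rho=145
for th in np.linspace(1.6,0,13):
    p=bx(95-rho*np.cos(th)+6*np.sin(th)+11,0,60.5+rho*np.sin(th)+6*np.cos(th))
    hit=r.movel(p,rate=.08,guard=15);s=r.sense();print(round(th,2),hit,s["wrist_force"].round(1),s["tcp_pos"].round(3))
    if hit: break
else:
    print(r.movel(p-[0,0,.006],rate=.02,guard=12),r.sense()["tcp_pos"][2],r.sense()["wrist_force"])
    r.movel(p+[0,0,.15],rate=.15); r.move_pose(bx(-140,0,340),o)
print(r.sense()["t"])
W=cloud(T:=get_image("top"));L=(W-BO)@Ro.from_euler('z',BY).as_matrix()
m=(abs(L[...,1])<.08)&(T["depth"]>0)
for x in(-.09,-.05,0,.05,.08): print(x,np.median(L[m&(abs(L[...,0]-x)<.006)&(L[...,2]<.2)][:,2]).round(4))
b=get_image("side");cv2.imwrite("pics/c.png",cv2.resize(b["img"][70:310,150:470,::-1],(800,600)))
```

```text
False
1.6 False [-1.   0.8  0.1] [0.62  0.279 0.206]
1.47 False [0.7 0.3 0.4] [0.601 0.275 0.206]
1.33 False [0.1 0.  0.3] [0.583 0.271 0.203]
1.2 False [ 0.3 -0.3 -0. ] [0.564 0.267 0.198]
1.07 False [ 0.6 -0.2  0.2] [0.547 0.263 0.19 ]
0.93 False [ 0.4 -0.8  0.6] [0.531 0.259 0.181]
0.8 False [0.  0.  1.1] [0.516 0.256 0.169]
0.67 False [ 0.3 -0.5  0.9] [0.502 0.253 0.155]
0.53 False [ 0.3 -0.9 -0.1] [0.491 0.251 0.139]
0.4 False [ 0.4 -0.4  0.1] [0.482 0.249 0.123]
0.27 False [ 0.2  0.1 -0.3] [0.475 0.247 0.105]
0.13 False [ 0.3  0.1 -0.3] [0.471 0.246 0.086]
0.0 True [-2.5 -1.1 10.5] [0.469 0.246 0.066]
26.0917
-0.09 0.0677
-0.05 0.0699
0 0.0678
0.05 0.0679
0.08 0.0679
```

View pics/c.png

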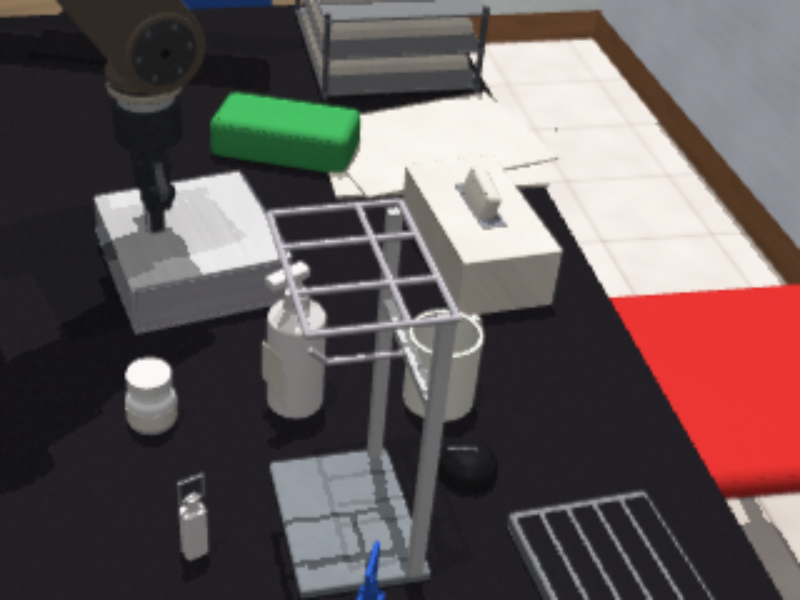

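The lid is shut flat at about (185,230), and the other objects haven't moved. I'll give it one more gentle press, back away and hand in.

Run:
```python
from h import *
from station import r,get_image
p=r.sense()["tcp_pos"]
print(r.movel([*p[:2],.061],rate=.02,guard=14),r.sense()["wrist_force"],r.sense()["tcp_pos"])
r.movel([*p[:2],.2],rate=.15); r.move_pose(bx(-90,0,340),rot(BY,0,-1)); r.pause(.5)
T=get_image("top");L=(cloud(T)-BO)@Ro.from_euler('z',BY).as_matrix()
m=(abs(L[...,1])<.08)&(T["depth"]>0)&(L[...,2]<.2)
for x in(-.07,-.05,0,.08): print(x,np.median(L[m&(abs(L[...,0]-x)<.006)][:,2]).round(4))
print(r.sense()["t"]); print(r.finish_job())
```

```text
True [-3.76383937 -1.75707732 14.3092852 ] [0.46886945 0.24567927 0.0664322 ]
-0.07 0.068
-0.05 0.0678
0 0.0679
0.08 0.0678
28.65
the job is handed in; nothing more can be done
None
```

The thermometer is off its hook and lying flat in the steel box, the lid is shut flush, and the job was handed in at about 29 s with the other objects left where they were.

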